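# Push the last stave into the packed set

## Task

Take the full-length stave from the slotted block, find the empty place in the packed row in the rack, by eye or by feel, and push the stave into it upright, foot first; being broad, it has to part its neighbours and shove the iron stop back by itself (do not move the stop with the gripper). Press it fully home on the rack's floor, level with the others and with the row closed up. Set it down slowly and gently, no more than about 40 N on the row, topple none of its staves, and leave the short stave and the tools alone.

Things in the scene. Friction and masses are not known exactly. Their poses are not given: they have to be found in the camera images.
- stave_mid (a point): Centre (half-way up) of the dressed stave to be pushed into the row: 150 mm long, 12 thick, 42 wide over the middle 40 mm of its length, tapering evenly to 30 at both ends; about 45 g. It stands on end in the block, foot 75 mm below this point; home in the rack this point is 87 mm up. Axes: x across the thickness, y across the width, z up along its length.
- block: Fixed slotted wooden bench block, 75 x 150 x 40 mm (x, y, z), with two slots 14 x 44 mm, 30 mm deep, at y = -38 and +38 mm; the dressed stave stands on end in one, a shorter reject stave in the other (which is which varies), both with a little play. Origin: centre of its underside.
- short_mid (a point): Centre of the reject stave in the other slot of the block: same section, but only 110 mm long, so its top is 40 mm lower. Bystander: leave it in its slot.
- rack: Fixed rack; origin on the bench under its 17 mm channel; x across it, y along the row from the end board (face y = -120 mm) to the iron stop. The row has 7 places, centres at y = -103 to 103 mm, 34.3 apart; one of the inner 5 is empty: not reported, see or feel which. Channel floor z = 12, row tops 162, guide bars' tops 102, posts 112 mm. Base: x -55..55, y -146..214 mm.
- first_mid (a point): Centre of the first stave of the row, against the end board. The row's six staves are loose, stand on end, 150 mm long, 12 thick, 34 wide over the middle 40 mm of their length, tapering to 25 at the ends (thickness along rack x, width along rack y).
- last_mid (a point): Centre of the last stave of the row, against the iron stop; same shape. Everything between the gap and the stop slides back when pushed; everything between the gap and the end board cannot give way. Parting the row takes about 3 to 16 N, and friction holds a stave where it is left.
- stop_mid (a point): Middle of the foot of the loose cast-iron stop: 60 mm long along the row, 14 thick, its upright 105 mm high against the last stave; 0.6 kg, slides in the channel with friction (about 3 N), free to go back some 25 mm. It ends about 6 mm farther back (rack y near 157 mm) when the broad stave is in and the row is closed.
- keg: Finished small keg, 106 mm across, 150 mm high, standing; origin under its centre. Bystander.
- mallet: Wooden mallet lying on the bench, head 75 x 130 mm, 75 mm high, handle 240 mm. Bystander.
- hoop: Steel keg hoop, 124 mm across, 16 mm high, lying flat; origin under its centre. Bystander.
- driver: Hoop driver with wooden handle, 180 mm long, lying on the bench. Bystander.
- drawknife: Two-handled drawknife, 310 mm wide, lying on the bench. Bystander.
Things that resemble listed ones, but are neither listed nor needed, are in the scene too. Leave any green or turquoise look-alike of the part that bears stave_mid alone.

How it is judged:
By the outcome, as a careful person would: the job done as asked, in the order asked, and still so for the second after the job is handed in, with the robot touching nothing.
It also fails if it takes over 72 s, if anything falls off the work surface, if the arm or the gripper's body presses on something with over 40 N, if the wrist force passes 120 N, or if a joint passes its speed limit or range.

## Robot

A 7-joint arm with a two-finger parallel gripper is mounted at the origin on the work surface. World frame = base frame: x ahead of the robot, y to its left, z up, the work surface at z = 0. Lengths are in m, angles in rad, forces in N, time in s.
With the tool pointing down it reaches from about 0.4 to 0.85 m from the base axis. Payload 10.4 kg.
Tool frame: the origin (TCP) lies between the finger pads; the fingertips stand ahead of it and the grasp point (between the pads) lies 3 mm ahead of it (r.tips_ahead is the z of the fingertips in the tool frame, in m); z points along the fingers, y is the line along which they close (so a half turn about z gives the same grasp; the last joint's range is limited). The gripper opens to 87 mm and grips with 3 to 60 N. Pads are 19 mm wide; open, the fingers measure 117 mm over their backs; the gripper's body (75 mm by 190 mm) begins 51 mm behind the grasp point.
Start: joints at [-1.274, 0.332, -0.065, 1.46, 0.022, 1.35, -0.088], TCP at [0.196, 0.593, 0.245] pointing down, gripper open.
Joint ranges: [-2.6, 2.6], [-0.5, 2.12], [-1.47, 1.34], [0.16, 2.42], [-1.27, 4.41], [0.06, 2.06], [-2.6, 2.6]. Speed limits (rad/s): [2.22, 2.22, 2.79, 2.79, 3.14, 3.14, 3.14].

## Interface

Orientations are given as a unit quaternion [x, y, z, w].
In Python, from bench import telemetry, camera, get_calibration, r gives the robot as it stands.
- The arm moves only by the tool drive_tool, never from a script. Its argument "series" is one flat list of numbers, 7 for each row, row after row: the turn, a rotation vector about the tool's x, y, z in units of 5 degrees (1.0 is 5 degrees), then the shift along the tool's x, y, z in units of 40 mm (1.0 is 40 mm), then the opening, from -1 (shut) to 1 (fully open). A call has 1 to 10 rows; each row is the pose to reach, as a shift and turn from the pose commanded when the call began, along the tool's axes at that moment; what a row does not reach only later rows make up. A row lasts 1/12 s, in which the tool goes at most 41.7 mm and 7.16 degrees, less where a joint would pass 70% of its speed; a pose out of reach is approached as far as the arm can. A call with a gripper value outside its range is refused whole. The fingers move at their own pace and stop on an object; "grip_force" is the grip in N (left out, the last holds). Time passes only in rows, so rows that repeat a pose let the fingers close. It gives the time, the measured TCP pose, the force, the opening and the grip force at its end, in the units of the state.
- telemetry.read_state(): the state, without advancing time (a new reading comes with each control period).
- camera(name): name is "scene" or "top" or "wrist"; returns the picture (384x512x3 uint8, red, green, blue); there is no depth.
- get_calibration(name): a dict with "fovy" (degrees; the focal length in pixels is half the picture's height over the tangent of half this angle, whatever the lens; pixels are square), "cx", "cy" (the principal point, pixels), "xyz" and "rotation" of the camera in the world. Camera axes: x right, y up, looking along -z (the intrinsics and any distortion apply to the point x, -y, -z); pixel columns grow to the right and rows downward; lengths in m; the calibration is good to about 2 mm. The wrist camera is an equidistant fisheye: a pixel r from the principal point sees the ray r / f radians off the axis. A picture is of the moment at which its call begins: read the wrist's pose just before it. get_calibration takes no time and is no camera call; for the wrist camera it gives the pose at the moment of the call.
- r.close_job(): hands the job in; it is judged then, once.
The state is a dict: "time": time; "joint_positions": joint angles; "joint_vel": joint speeds; "joint_torque": joint torques, N m; "ee_pos": TCP position; "eef_rot": TCP orientation; "ft_force": force on the tool from outside, world axes, zero at the start; "torque": the same for the moment, N m; "width": finger opening in m; "grip_force": force on a finger pad.
Only numpy, scipy, OpenCV 4.12 (cv2) and the standard library are available. Lean on these libraries where they do the work, as an engineer would, in place of code of your own. Each camera call takes 0.05 s, during which the arm holds its last target. There are 200 camera calls.

## Working session

There is one attempt and no reset: what is moved stays moved. The work goes in short steps, Python scripts to look and compute and a tool call to move; the robot and the scene stay as the last step left them, time stands still between calls to the robot, and variables do not carry over. Pictures are saved under pics/ and viewed, at most 10 in all, crops included, and the job is handed in when it is done.

Besides the shell and the picture viewer there is one more tool, called after ">>>" as name(argument=value, ...) on one line, values as JSON. drive_tool: Moves the arm, as the interface text tells. Its arguments: {"type":"object","properties":{"series":{"type":"array"},"grip_force":{"type":"number"}},"required":["series"]}

```bash
ls; mkdir -p pics; python3 - <<'E'
from bench import telemetry,camera,get_calibration,r
import cv2
for n in("scene","top"):
    c=get_calibration(n);print(n,c)
    cv2.imwrite(f"pics/{n}0.png",cv2.resize(camera(n)[:,:,::-1],(800,600),interpolation=cv2.INTER_CUBIC))
print(get_calibration("wrist"),r.tips_ahead)
print(telemetry.read_state())
E
```

```text
pics
scene {'fovy': 54.572054446844064, 'cx': 256.33534594832776, 'cy': 191.71949755914858, 'xyz': array([1.11578684, 0.33866381, 0.84511269]), 'rotation': array([0.16865425, 0.2662458 , 0.79403111, 0.51979179])}
top {'fovy': 51.071504598860656, 'cx': 255.29802467252037, 'cy': 183.58492458793114, 'xyz': array([0.468336  , 0.09140341, 1.17082294]), 'rotation': array([-0.04161622,  0.0515895 ,  0.71023193, -0.70084037])}
{'fovy': 65.70646984690485, 'cx': 254.76421194994109, 'cy': 188.50288186053348, 'xyz': array([0.11828193, 0.6194093 , 0.38576432]), 'rotation': array([-0.12359039, -0.08822788,  0.57858988,  0.80135823])} 0.022
{'time': 0.1, 'joint_positions': array([-1.27355419,  0.33283827, -0.06468527,  1.46082792,  0.02158713,
        1.34988578, -0.08850572]), 'joint_vel': array([-0.00037258, -0.00085853, -0.00020099, -0.00385233,  0.00152819,
       -0.00062103,  0.00071697]), 'joint_torque': array([ 1.25880753e-03, -6.24544787e+01,  2.43076519e-02, -3.90712345e+01,
       -6.15441520e-02,  3.66928848e-02,  3.40782515e-05]), 'ee_pos': array([0.19642085, 0.5930142 , 0.24382899]), 'eef_rot': array([ 1.59242164e-01,  9.87239350e-01, -6.27567834e-04, -7.73743890e-05]), 'ft_force': array([ 0.15388053, -0.04380716, -0.36951369]), 'torque': array([ 0.00771511, -0.03377821,  0.0585646 ]), 'grip_force': 0.0, 'width': 0.08722883989545946}
```

View pics/scene0.png

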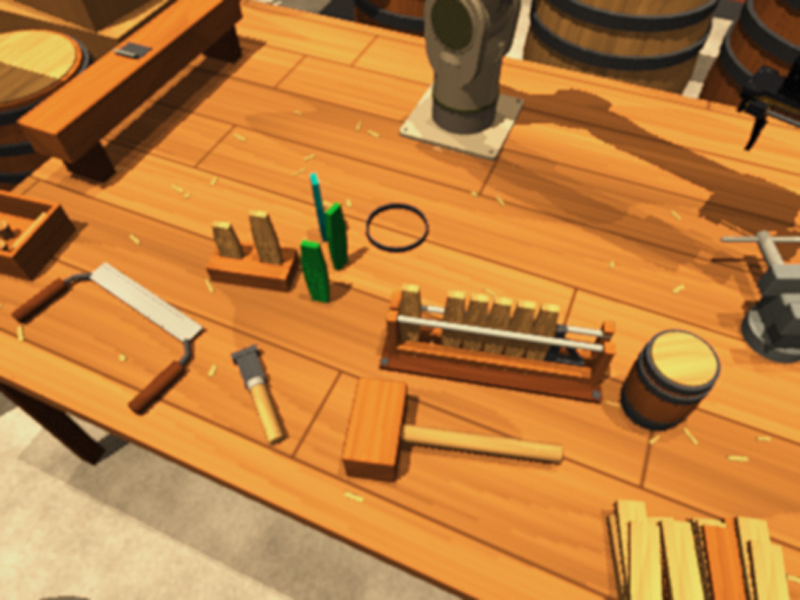

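View pics/top0.png

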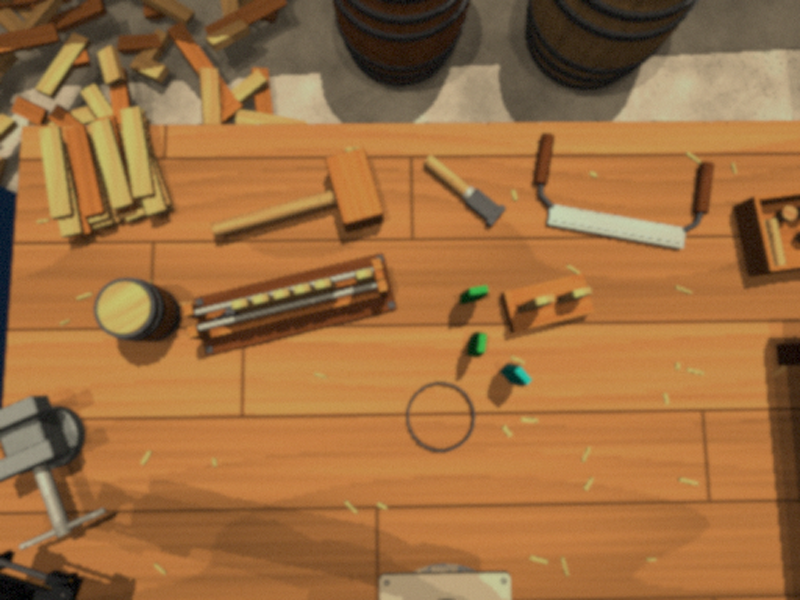

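The scene view (800-wide scale) shows the tall stave at (265,235) in the block, the short one at (225,240), and the row with its gap between the first stave (410,300) and the next (455,310), so place 2 is empty. The stop is at the right end. In the top view the block is at (547,302) and the rack runs from (195,320) to (385,275). I'll zoom in to measure.

```bash
cat > h.py <<'E'
import numpy as np,cv2
from scipy.spatial.transform import Rotation as R
from bench import telemetry,camera,get_calibration
def ray(c,u,v,fish=False):
    f=192/np.tan(np.radians(c["fovy"])/2);x=(u-c["cx"])/f;y=(v-c["cy"])/f
    if fish:
        t=np.hypot(x,y);s=np.sin(t)/max(t,1e-9);d=np.array([x*s,-y*s,-np.cos(t)])
    else: d=np.array([x,-y,-1.])
    return np.array(c["xyz"]),R.from_quat(c["rotation"]).apply(d/np.linalg.norm(d))
def onz(c,u,v,z,fish=False):
    o,d=ray(c,u,v,fish);return o+d*(z-o[2])/d[2]
def proj(c,p,fish=False):
    f=192/np.tan(np.radians(c["fovy"])/2);q=R.from_quat(c["rotation"]).inv().apply(np.asarray(p,float)-c["xyz"])
    x,y,z=q[0],-q[1],-q[2]
    if fish:
        h=np.hypot(x,y);t=np.arctan2(h,z);return np.array([c["cx"]+f*t*x/h,c["cy"]+f*t*y/h])
    return np.array([c["cx"]+f*x/z,c["cy"]+f*y/z])
def tri(rays):
    A=sum(np.eye(3)-np.outer(d,d) for o,d in rays);b=sum((np.eye(3)-np.outer(d,d))@o for o,d in rays)
    return np.linalg.solve(A,b)
E
python3 - <<'E'
from h import *
a=camera("top")[150:230,115:385,::-1];b=camera("scene")[105:265,125:405,::-1]
cv2.imwrite("pics/t1.png",cv2.resize(a,None,fx=2.9,fy=2.9,interpolation=cv2.INTER_CUBIC))
cv2.imwrite("pics/s1.png",cv2.resize(b,None,fx=2.8,fy=2.8,interpolation=cv2.INTER_CUBIC))
E
```

```text
(no output)
```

View pics/t1.png

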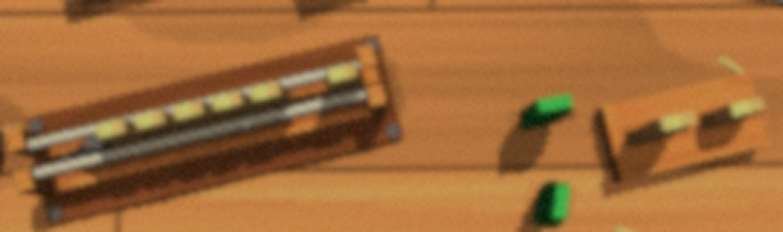

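View pics/s1.png

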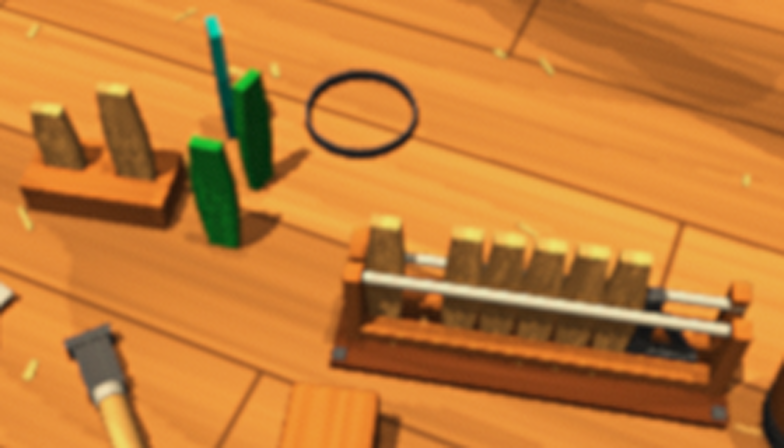

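The top crop shows the row's stave tops at crop x 343, 263, 225, 187, 150 and 111. That is a double step after the first, so place 2 is empty. The block's tall stave top is at (677,121) and the short one at (747,105). The scene crop has the matching tops at (387,221) to (635,259), (115,90) and (48,108).

```bash
python3 - <<'E'
from h import *
t=get_calibration("top");s=get_calibration("scene")
P={'first':((343,73),(387,221)),'s3':((263,92),(467,235)),'s4':((225,101),(510,240)),'s5':((187,110),(552,246)),'s6':((150,119),(593,252)),'last':((111,129),(635,259)),'tall':((677,121),(115,90)),'short':((747,105),(48,108))}
Q={}
for k,(a,b) in P.items():
    Q[k]=tri([ray(t,115+a[0]/2.9,150+a[1]/2.9),ray(s,125+b[0]/2.8,105+b[1]/2.8)])
    print(k,Q[k].round(4), onz(t,115+a[0]/2.9,150+a[1]/2.9,.162).round(4))
d=Q['last']-Q['first'];print(np.linalg.norm(d[:2]),np.degrees(np.arctan2(-d[0],d[1])))
d=Q['tall']-Q['short'];print(np.linalg.norm(d[:2]),np.degrees(np.arctan2(-d[0],d[1])))
# block/base edges
for n,u,v,z in[('blkFL',600,108,.04),('blkFR',745,72,.04),('blkBL',618,183,.04),('blkBR',762,148,.04),('r1',373,43,.01),('r2',393,131,.01),('r3',54,214,.01),('r4',36,126,.01)]:
    print(n,onz(t,115+u/2.9,150+v/2.9,z).round(4))
e=telemetry.read_state();print(R.from_quat(e['eef_rot']).as_matrix().round(3))
c=get_calibration("wrist");print(R.from_quat(e['eef_rot']).inv().apply(c['xyz']-e['ee_pos']),(R.from_quat(e['eef_rot']).inv()*R.from_quat(c['rotation'])).as_matrix().round(3))
E
```

```text
first [0.6242 0.1324 0.1613] [0.6243 0.1318 0.162 ]
s3 [0.6093 0.2003 0.1594] [0.6084 0.2016 0.162 ]
s4 [0.6013 0.234  0.1606] [0.6009 0.2347 0.162 ]
s5 [0.5937 0.2672 0.1607] [0.5934 0.2676 0.162 ]
s6 [0.5862 0.2994 0.1605] [0.5859 0.2996 0.162 ]
last [0.5782 0.3329 0.159 ] [0.5776 0.3332 0.162 ]
tall [ 0.5789 -0.1608  0.1566] [ 0.5784 -0.1595  0.162 ]
short [ 0.5967 -0.2344  0.1197] [ 0.5917 -0.2216  0.162 ]
0.20572224845020032 12.918450661952875
0.07575844038732203 13.545928323281563
blkFL [ 0.6054 -0.1147  0.04  ]
blkFR [ 0.6394 -0.2593  0.04  ]
blkBL [ 0.5318 -0.1296  0.04  ]
blkBR [ 0.5641 -0.272   0.04  ]
r1 [0.6781 0.1073 0.01  ]
r2 [0.5885 0.0883 0.01  ]
r3 [0.5104 0.4241 0.01  ]
r4 [0.5981 0.4442 0.01  ]
[[-0.949  0.314 -0.   ]
 [ 0.314  0.949 -0.001]
 [-0.    -0.001 -1.   ]]
[ 0.08244511  0.00032437 -0.14191295] [[-0.001  0.954  0.3  ]
 [ 1.     0.     0.001]
 [ 0.     0.3   -0.954]]
```

```bash
cat >> h.py <<'E'
def row(p,yaw):
    """move numbers to reach TCP p, pointing down, tool y at world angle yaw deg"""
    e=telemetry.read_state();T=R.from_quat(e['eef_rot'])
    y=np.array([np.cos(np.radians(yaw)),np.sin(np.radians(yaw)),0]);z=np.array([0,0,-1.]);x=np.cross(y,z)
    G=R.from_matrix(np.c_[x,y,z]);rv=np.degrees((T.inv()*G).as_rotvec())/5
    print(rv.round(3),(T.inv().apply(np.array(p)-e['ee_pos'])/.04).round(3))
E
python3 -c "
from h import *
row([.579,-.161,.30],13.2)"
```

```text
[-8.0000e-03  5.0000e-03  1.1695e+01] [-15.007 -14.891  -1.385]
```

>>> drive_tool(series=[0, 0, 4, -5, -5, -1.385, 0.5, 0, 0, 6, -8, -8, -1.385, 0.5, 0, 0, 8, -10, -10, -1.385, 0.5, 0, 0, 11.7, -15, -14.9, -1.385, 0.5, 0, 0, 11.7, -15, -14.9, -1.385, 0.5, 0, 0, 11.7, -15, -14.9, -1.385, 0.5, 0, 0, 11.7, -15, -14.9, -1.385, 0.5, 0, 0, 11.7, -15, -14.9, -1.385, 0.5, 0, 0, 11.7, -15, -14.9, -1.385, 0.5, 0, 0, 11.7, -15, -14.9, -1.385, 0.5], grip_force=45)

```text
time: 1.03
ee_pos: [0.3842, 0.2209, 0.2769]
eef_rot: [0.622, 0.783, 0.0, -0.0]
ft_force: [1.0, 1.1, 0.4]
width: 0.0652
grip_force: 0.0
```

```bash
python3 -c "
from h import *
row([.579,-.161,.30],13.2);print(telemetry.read_state()['ee_pos'])"
```

```text
[ 0.003 -0.007 -0.028] [-10.402   2.585  -0.584]
[0.38424378 0.22094913 0.27689612]
```

>>> drive_tool(series=[0, 0, 0, -10.4, 2.58, -0.58, 0.5, 0, 0, 0, -10.4, 2.58, -0.58, 0.5, 0, 0, 0, -10.4, 2.58, -0.58, 0.5, 0, 0, 0, -10.4, 2.58, -0.58, 0.5, 0, 0, 0, -10.4, 2.58, -0.58, 0.5, 0, 0, 0, -10.4, 2.58, -0.58, 0.5, 0, 0, 0, -10.4, 2.58, -0.58, 0.5, 0, 0, 0, -10.4, 2.58, -0.58, 0.5, 0, 0, 0, -10.4, 2.58, -0.58, 0.5, 0, 0, 0, -10.4, 2.58, -0.58, 0.5])

```text
time: 1.87
ee_pos: [0.5741, -0.1489, 0.2994]
eef_rot: [0.621, 0.784, 0.0, 0.0]
ft_force: [0.7, 0.3, 1.0]
width: 0.0655
grip_force: 0.0
```

>>> drive_tool(series=[0, 0, 0, 0, 0, 0, 0.5, 0, 0, 0, 0, 0, 0, 0.5])

```text
time: 2.03
ee_pos: [0.5733, -0.1502, 0.2983]
eef_rot: [0.623, 0.782, -0.001, -0.0]
ft_force: [-0.5, 1.7, 0.0]
width: 0.065
grip_force: 0.0
```

```bash
python3 - <<'E'
from h import *
row([.579,-.161,.30],13.2)
c=get_calibration("wrist");cv2.imwrite("pics/w1.png",camera("wrist")[:,:,::-1])
for p in([.579,-.161,.16],[.5967,-.2344,.12]): print(proj(c,p,True))
E
```

```text
[-0.026  0.018 -0.059] [-0.296  0.079 -0.042]
[257.78185494 194.51583932]
[258.06149761 242.81151016]
```

View pics/w1.png

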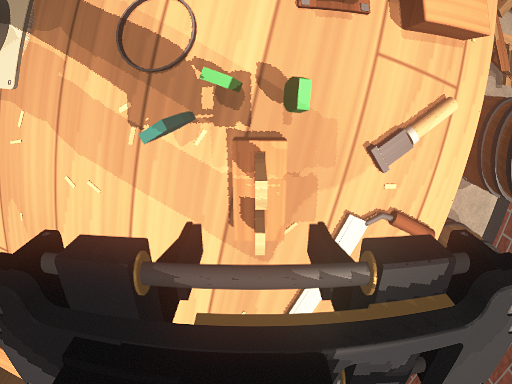

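The wrist view shows the tall stave's top end around (261,190) and the short one at (260,243), within a few pixels of the prediction. I'll refine that numerically.

```bash
python3 - <<'E'
from h import *
c=get_calibration("wrist");im=camera("wrist")
cv2.imwrite("pics/w2.png",cv2.resize(im[140:260,220:300,::-1],None,fx=5,fy=5,interpolation=cv2.INTER_CUBIC))
for k in range(-1,2,1): print([tuple(x) for x in im[150:222:3,260+3*k]])
E
```

```text
[(np.uint8(171), np.uint8(102), np.uint8(64)), (np.uint8(177), np.uint8(106), np.uint8(67)), (np.uint8(134), np.uint8(92), np.uint8(61)), (np.uint8(134), np.uint8(92), np.uint8(62)), (np.uint8(146), np.uint8(99), np.uint8(67)), (np.uint8(154), np.uint8(107), np.uint8(72)), (np.uint8(154), np.uint8(107), np.uint8(71)), (np.uint8(155), np.uint8(108), np.uint8(71)), (np.uint8(155), np.uint8(109), np.uint8(73)), (np.uint8(156), np.uint8(108), np.uint8(72)), (np.uint8(156), np.uint8(108), np.uint8(72)), (np.uint8(255), np.uint8(235), np.uint8(156)), (np.uint8(254), np.uint8(241), np.uint8(169)), (np.uint8(255), np.uint8(251), np.uint8(186)), (np.uint8(254), np.uint8(227), np.uint8(155)), (np.uint8(254), np.uint8(233), np.uint8(160)), (np.uint8(255), np.uint8(250), np.uint8(182)), (np.uint8(253), np.uint8(219), np.uint8(143)), (np.uint8(250), np.uint8(207), np.uint8(138)), (np.uint8(254), np.uint8(229), np.uint8(156)), (np.uint8(255), np.uint8(228), np.uint8(153)), (np.uint8(135), np.uint8(90), np.uint8(60)), (np.uint8(141), np.uint8(96), np.uint8(65)), (np.uint8(146), np.uint8(100), np.ui
[... 1528 characters left out ...]
)), (np.uint8(156), np.uint8(108), np.uint8(72)), (np.uint8(157), np.uint8(109), np.uint8(73)), (np.uint8(255), np.uint8(236), np.uint8(158)), (np.uint8(254), np.uint8(242), np.uint8(168)), (np.uint8(254), np.uint8(229), np.uint8(156)), (np.uint8(254), np.uint8(227), np.uint8(153)), (np.uint8(254), np.uint8(233), np.uint8(161)), (np.uint8(255), np.uint8(250), np.uint8(183)), (np.uint8(253), np.uint8(218), np.uint8(143)), (np.uint8(250), np.uint8(205), np.uint8(135)), (np.uint8(251), np.uint8(210), np.uint8(138)), (np.uint8(255), np.uint8(225), np.uint8(148)), (np.uint8(119), np.uint8(74), np.uint8(47)), (np.uint8(152), np.uint8(98), np.uint8(64)), (np.uint8(134), np.uint8(89), np.uint8(59))]
```

View pics/w2.png

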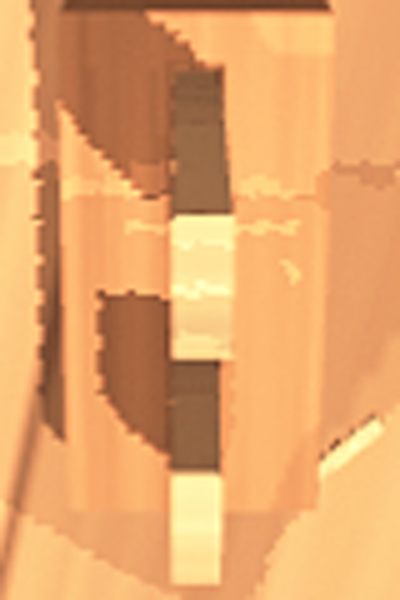

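The tall stave's top face spans crop (171..232, 213..358), so its centre is at native (260.3,197) with ends at v 182.6 and 211.6. The short stave's face spans crop y 473..583.

```bash
python3 - <<'E'
from h import *
c=get_calibration("wrist")
a=onz(c,260.3,182.6,.16,True);b=onz(c,260.3,211.6,.16,True);s=onz(c,259,245.5,.12,True)
m=onz(c,260.3,197.1,.16,True);print(a,b,np.linalg.norm(a-b),m,s)
t=get_calibration("top");print('tri',tri([ray(c,260.3,197.1,True),ray(t,115+677/2.9,150+121/2.9)]))
d=m-s;print(np.hypot(*d[:2]),np.degrees(np.arctan2(-d[0],d[1])))
row([m[0],m[1],.18],13.2);row([m[0],m[1],.146],13.2)
E
```

```text
[ 0.57882462 -0.14475434  0.16      ] [ 0.58599441 -0.17461807  0.16      ] 0.03071234662485241 [ 0.58234463 -0.15943474  0.16      ] [ 0.59935919 -0.23394736  0.12      ]
tri [ 0.58195255 -0.16390288  0.14558416]
0.07643052976405872 12.862652011167457
[-0.007 -0.007 -0.002] [-0.362  0.15   2.97 ]
[-0.007 -0.007 -0.002] [-0.363  0.15   3.82 ]
```

>>> drive_tool(series=[0, 0, 0, -0.36, 0.14, 0.6, 0.5, 0, 0, 0, -0.36, 0.14, 1.3, 0.5, 0, 0, 0, -0.36, 0.14, 2.0, 0.5, 0, 0, 0, -0.36, 0.14, 2.6, 0.5, 0, 0, 0, -0.36, 0.14, 2.9, 0.5, 0, 0, 0, -0.36, 0.14, 2.9, 0.5, 0, 0, 0, -0.36, 0.14, 2.9, 0.5])

```text
time: 2.72
ee_pos: [0.5824, -0.1591, 0.184]
eef_rot: [0.621, 0.784, 0.0, -0.0]
ft_force: [-0.8, 0.5, 0.4]
width: 0.0651
grip_force: 0.0
```

```bash
python3 - <<'E'
from h import *
print(telemetry.read_state()['ee_pos'],telemetry.read_state()['ft_force'])
row([.5815,-.160,.146],13.2)
c=get_calibration("wrist");im=camera("wrist");m=(im.min(2)>125)&(im[:,:,1]>195)
print(proj(c,[.5815,-.160,.16],True))
cv2.imwrite("pics/w3.png",cv2.resize(im[100:300,180:340,::-1],None,fx=3,fy=3))
E
```

```text
[ 0.58235972 -0.15909369  0.18399952] [-0.75537812  0.49362349  0.4278113 ]
[ 0.006 -0.006  0.012] [-0.018 -0.027  0.95 ]
[252.27334661 236.58997927]
```

View pics/w3.png

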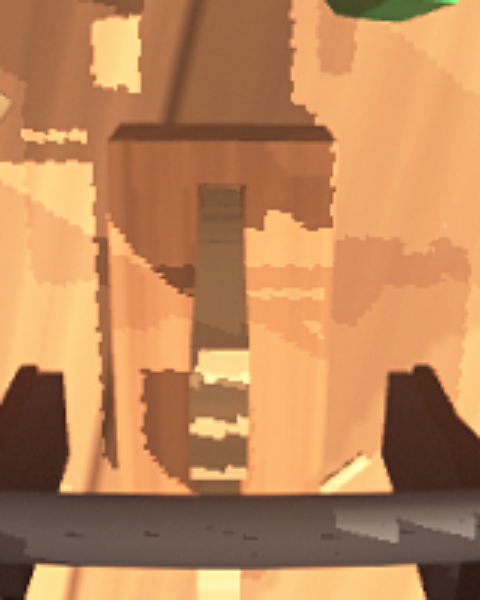

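The stave's top face is centred at about native (253,238) against a predicted (252.3,236.6), so it lies centrally between the fingers. I'll go down and grip it.

>>> drive_tool(series=[0, 0, 0, -0.02, -0.01, 0.4, 0.5, 0, 0, 0, -0.02, -0.01, 0.8, 0.5, 0, 0, 0, -0.02, -0.01, 0.95, 0.5, 0, 0, 0, -0.02, -0.01, 0.95, 0.5, 0, 0, 0, -0.02, -0.01, 0.95, -0.3, 0, 0, 0, -0.02, -0.01, 0.95, -1, 0, 0, 0, -0.02, -0.01, 0.95, -1, 0, 0, 0, -0.02, -0.01, 0.95, -1, 0, 0, 0, -0.02, -0.01, 0.95, -1, 0, 0, 0, -0.02, -0.01, 0.95, -1], grip_force=50)

```text
time: 3.6
ee_pos: [0.5821, -0.161, 0.1454]
eef_rot: [0.621, 0.784, 0.0, 0.0]
ft_force: [-0.6, -0.5, -0.9]
width: 0.0332
grip_force: 0.0
```

>>> drive_tool(series=[0, 0, 0, 0, 0, 0, -1, 0, 0, 0, 0, 0, 0, -1])

```text
time: 3.77
ee_pos: [0.582, -0.161, 0.1452]
eef_rot: [0.621, 0.784, 0.0, -0.0]
ft_force: [-0.0, -0.4, -0.4]
width: 0.02
grip_force: 0.0
```

Still closing.

>>> drive_tool(series=[0, 0, 0, 0, 0, 0, -1, 0, 0, 0, 0, 0, 0, -1, 0, 0, 0, 0, 0, 0, -1, 0, 0, 0, 0, 0, 0, -1])

```text
time: 4.1
ee_pos: [0.5819, -0.1609, 0.1452]
eef_rot: [0.621, 0.784, 0.0, -0.0]
ft_force: [0.3, 0.1, -0.8]
width: 0.0115
grip_force: 50.0
```

>>> drive_tool(series=[0, 0, 0, 0, 0, -0.1, -1, 0, 0, 0, 0, 0, -0.3, -1, 0, 0, 0, 0, 0, -0.6, -1, 0, 0, 0, 0, 0, -1, -1, 0, 0, 0, 0, 0, -1.8, -1, 0, 0, 0, 0, 0, -2.7, -1, 0, 0, 0, 0, 0, -3.6, -1, 0, 0, 0, 0, 0, -4.5, -1, 0, 0, 0, 0, 0, -4.8, -1, 0, 0, 0, 0, 0, -4.8, -1])

```text
time: 4.93
ee_pos: [0.5829, -0.1619, 0.3421]
eef_rot: [0.621, 0.783, 0.002, 0.003]
ft_force: [0.5, -1.3, -0.2]
width: 0.0116
grip_force: 50.0
```

```bash
python3 - <<'E'
from h import *
Y=np.array([.5782-.6242,.3329-.1324]);Y/=np.linalg.norm(Y);a=np.array([.6242,.1324]);print(Y,np.degrees(np.arctan2(-Y[0],Y[1])))
# row centre fit: last & first are 206mm apart
m=(np.array([.6242,.1324])+np.array([.5782,.3329]))/2
for y in(-68.7,-65): print(m+Y*y/1000)
print(telemetry.read_state()['ft_force'])
g=m+Y*-.0645
row([g[0],g[1],.345],13.0)
E
```

```text
[-0.22361671  0.97467716] 12.921548794254434
[0.61656247 0.16568968]
[0.61573509 0.16929598]
[ 0.50186522 -1.27587098 -0.19827176]
[0.074 0.026 0.03 ] [ 7.888  2.683 -0.073]
```

>>> drive_tool(series=[0, 0, 0, 0.5, 0.2, 0, -1, 0, 0, 0, 1.4, 0.5, 0, -1, 0, 0, 0, 2.4, 0.85, 0, -1, 0, 0, 0, 3.4, 1.2, 0, -1, 0, 0, 0, 4.4, 1.5, 0, -1, 0, 0, 0, 5.4, 1.85, 0, -1, 0, 0, 0, 6.4, 2.2, 0, -1, 0, 0, 0, 7.2, 2.45, 0, -1, 0, 0, 0, 7.7, 2.6, 0, -1, 0.07, 0, 0.03, 7.88, 2.68, 0, -1])

```text
time: 5.77
ee_pos: [0.6134, 0.1756, 0.336]
eef_rot: [0.62, 0.785, -0.003, -0.003]
ft_force: [-0.4, 0.2, -0.7]
width: 0.0116
grip_force: 50.0
```

>>> drive_tool(series=[0, 0, 0, 0, 0, 0, -1, 0, 0, 0, 0, 0, 0, -1, 0, 0, 0, 0, 0, 0, -1, 0, 0, 0, 0, 0, 0, -1])

```text
time: 6.1
ee_pos: [0.6147, 0.168, 0.3375]
eef_rot: [0.624, 0.782, -0.002, -0.002]
ft_force: [-0.5, -0.2, -0.6]
width: 0.0114
grip_force: 50.0
```

```bash
python3 - <<'E'
from h import *
print(telemetry.read_state()['ee_pos'],telemetry.read_state()['ft_force'])
row([.6158,.169,.330],13.0)
c=get_calibration("wrist");im=camera("wrist")
for p in([.6242,.1324,.162],[.6093,.2003,.162],[.6013,.234,.162]): print(proj(c,p,True))
cv2.imwrite("pics/w4.png",cv2.resize(im[60:260,150:370,::-1],None,fx=3,fy=3))
E
```

```text
[0.61470658 0.16800651 0.33754314] [-0.47789521 -0.17592548 -0.61097234]
[-0.065  0.003 -0.03 ] [0.018 0.033 0.188]
[256.4484762  204.98686092]
[257.04439616 144.40758941]
[256.78014306 112.34512709]
```

View pics/w4.png

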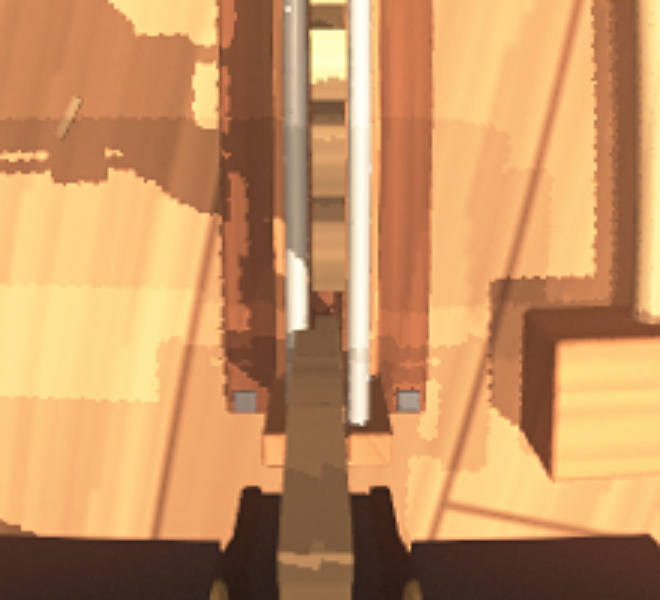

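The wrist view shows the s3 top end at crop (310..347, 222..290), native (259.6,145). The rails' mid is at crop x 328.5, and the held stave's foot edge is at about crop (308..342, 318). I'll compare the foot and the channel.

```bash
python3 - <<'E'
from h import *
c=get_calibration("wrist");e=telemetry.read_state();T=R.from_quat(e['eef_rot'])
for s in(-.015,.015):
  for x in (-.006,.006): print(proj(c,e['ee_pos']+T.apply([s,x,.1352]),True))
im=camera("wrist")
f=e['ee_pos']+T.apply([0,0,.1352]);print('foot',f)
m=onz(c,259.6,145.,.162,True);print('s3',m)
for v in(222,290): print(onz(c,259.6,60+v/3,.162,True))
b=[onz(c,150+x/3,60+310/3,.098,True) for x in(298,359)];print('bars',b,(b[0]+b[1])/2)
for v in range(142,176,3): print(v,im[v,250:270].sum(1))
E
```

```text
[248.24631441 198.8220035 ]
[260.38447853 198.81694721]
[248.03023247 169.30820863]
[260.53995817 169.30133687]
foot [0.61392412 0.16816141 0.20236271]
s3 [0.61207379 0.20070382 0.162     ]
[0.60937363 0.21237806 0.162     ]
[0.61497807 0.18817028 0.162     ]
bars [array([0.60738078, 0.16407826, 0.098     ]), array([0.63341739, 0.17007487, 0.098     ])] [0.62039908 0.16707656 0.098     ]
142 [415 380 286 253 435 469 465 461 468 464 469 466 463 468 467 441 471 612
 691 744]
145 [401 369 376 274 449 498 490 490 489 490 488 491 488 492 495 450 479 614
 694 743]
148 [708 479 293 253 405 441 437 437 434 437 434 437 435 434 435 370 466 621
 693 745]
151 [729 677 418 247 392 422 420 421 419 422 420 422 423 421 420 374 470 627
 692 744]
154 [728 681 431 248 382 411 411 413 409 414 410 412 409 412 413 367 476 624
 692 745]
157 [729 683 454 203 267 285 422 452 457 459 471 341 287 343 433 384 484 622
 693 744]
160 [730 685 458 232 209 224 232 234 354 378 388 272 225 222 333 375 485 628
 694 745]
163 [731 686 458 211 210 223 227 200 181 196 356 281 227 219 366 389 492 628
 695 744]
166 [735 646 423 215 187 255 265 264 263 267 275 276 262 221 374 390 500 633
 697 745]
169 [678 575 382 212 206 259 262 267 262 268 277 285 279 190 365 392 498 632
 699 746]
172 [270 274 275 275 272 275 267 272 275 270 273 279 298 244 366 391 506 633
 699 746]
175 [275 278 273 270 276 279 275 275 274 275 273 275 298 244 370 398 512 646
 638 689]
```

>>> drive_tool(series=[-0.06, 0, -0.03, 0.02, 0.07, 0.2, -1, -0.06, 0, -0.03, 0.02, 0.07, 0.5, -1, -0.06, 0, -0.03, 0.02, 0.07, 0.75, -1, -0.06, 0, -0.03, 0.02, 0.07, 0.82, -1, -0.06, 0, -0.03, 0.02, 0.07, 0.82, -1, -0.06, 0, -0.03, 0.02, 0.07, 0.82, -1])

```text
time: 6.7
ee_pos: [0.6167, 0.1718, 0.3042]
eef_rot: [0.621, 0.784, -0.001, -0.0]
ft_force: [0.2, 0.2, -0.3]
width: 0.0115
grip_force: 50.0
```

```bash
python3 - <<'E'
from h import *
c=get_calibration("wrist");e=telemetry.read_state();T=R.from_quat(e['eef_rot']);print(e['ee_pos'],e['ft_force'])
row([.6158,.169,.304],13.0)
for s in(-.015,.015):
  for x in (-.006,.006): print(proj(c,e['ee_pos']+T.apply([s,x,.1352]),True))
im=camera("wrist")
cv2.imwrite("pics/w5.png",cv2.resize(im[90:210,200:310,::-1],None,fx=5,fy=5,interpolation=cv2.INTER_CUBIC))
E
```

```text
[0.61670154 0.17176356 0.30417595] [ 0.1613676   0.22456364 -0.30903233]
[-0.015  0.     0.036] [-0.062 -0.038  0.004]
[248.25376222 198.784409  ]
[260.39410391 198.77913722]
[248.03668509 169.26465345]
[260.54868297 169.2574979 ]
```

View pics/w5.png

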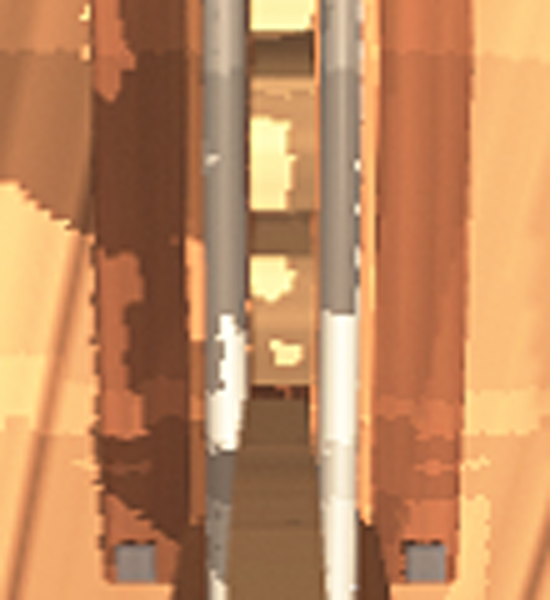

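The foot's far edge is at native (255.4,170) and the s3 top at x 256.3 with its near edge at v 167. So I need +1 mm across and about −1.8 mm along the row. Now I'll descend.

>>> drive_tool(series=[0, 0, 0, -0.045, 0.025, 0, -1, 0, 0, 0, -0.045, 0.025, 0, -1, 0, 0, 0, -0.045, 0.025, 0.1, -1, 0, 0, 0, -0.045, 0.025, 0.25, -1, 0, 0, 0, -0.045, 0.025, 0.4, -1, 0, 0, 0, -0.045, 0.025, 0.55, -1, 0, 0, 0, -0.045, 0.025, 0.7, -1, 0, 0, 0, -0.045, 0.025, 0.8, -1, 0, 0, 0, -0.045, 0.025, 0.9, -1, 0, 0, 0, -0.045, 0.025, 0.9, -1])

```text
time: 7.58
ee_pos: [0.6179, 0.1702, 0.2674]
eef_rot: [0.621, 0.784, -0.001, -0.001]
ft_force: [0.7, -0.4, -0.2]
width: 0.0115
grip_force: 50.0
```

```bash
cat > st.py <<'E'
from h import *
e=telemetry.read_state();d=e['ee_pos'][:2]-[.6012,.2327];Y=np.array([-.2236,.9747]);X=np.array([.9747,.2236]);F=e['ft_force']
print('row y %.1f x %.1f z %.1f'%(d@Y*1e3,d@X*1e3,e['ee_pos'][2]*1e3),'F row %.1f x %.1f z %.1f'%(F[:2]@Y,F[:2]@X,F[2]),e['torque'].round(2),e['time'])
E
python3 st.py
```

```text
row y -64.7 x 2.3 z 267.4 F row -0.5 x 0.6 z -0.2 [-0.1  -0.02  0.01] 7.5833
```

>>> drive_tool(series=[0, 0, 0, 0, 0, 0.05, -1, 0, 0, 0, 0, 0, 0.1, -1, 0, 0, 0, 0, 0, 0.15, -1, 0, 0, 0, 0, 0, 0.2, -1, 0, 0, 0, 0, 0, 0.25, -1, 0, 0, 0, 0, 0, 0.3, -1, 0, 0, 0, 0, 0, 0.35, -1, 0, 0, 0, 0, 0, 0.4, -1, 0, 0, 0, 0, 0, 0.45, -1, 0, 0, 0, 0, 0, 0.5, -1])

```text
time: 8.42
ee_pos: [0.6182, 0.1702, 0.2482]
eef_rot: [0.621, 0.784, -0.0, -0.0]
ft_force: [-0.5, -0.5, -1.1]
width: 0.0115
grip_force: 50.0
```

```bash
python3 st.py
```

```text
row y -64.8 x 2.5 z 248.2 F row -0.4 x -0.6 z -1.1 [-0.18  0.01 -0.06] 8.4167
```

>>> drive_tool(series=[0, 0, 0, 0, 0, 0.05, -1, 0, 0, 0, 0, 0, 0.1, -1, 0, 0, 0, 0, 0, 0.15, -1, 0, 0, 0, 0, 0, 0.2, -1, 0, 0, 0, 0, 0, 0.25, -1, 0, 0, 0, 0, 0, 0.3, -1, 0, 0, 0, 0, 0, 0.35, -1, 0, 0, 0, 0, 0, 0.4, -1, 0, 0, 0, 0, 0, 0.45, -1, 0, 0, 0, 0, 0, 0.5, -1])

```text
time: 9.25
ee_pos: [0.6184, 0.1697, 0.2284]
eef_rot: [0.622, 0.783, -0.0, 0.0]
ft_force: [1.2, -3.4, 1.7]
width: 0.0116
grip_force: 50.0
```

```bash
python3 st.py
```

```text
row y -65.3 x 2.7 z 228.4 F row -3.6 x 0.4 z 1.7 [-1.19 -0.2  -0.  ] 9.25
```

>>> drive_tool(series=[0, 0, 0, 0, 0, 0.05, -1, 0, 0, 0, 0, 0, 0.1, -1, 0, 0, 0, 0, 0, 0.15, -1, 0, 0, 0, 0, 0, 0.2, -1, 0, 0, 0, 0, 0, 0.25, -1, 0, 0, 0, 0, 0, 0.3, -1, 0, 0, 0, 0, 0, 0.35, -1, 0, 0, 0, 0, 0, 0.4, -1, 0, 0, 0, 0, 0, 0.45, -1, 0, 0, 0, 0, 0, 0.5, -1])

```text
time: 10.08
ee_pos: [0.6186, 0.1692, 0.2085]
eef_rot: [0.622, 0.783, -0.0, 0.0]
ft_force: [2.1, -6.2, 4.6]
width: 0.0116
grip_force: 50.0
```

```bash
python3 st.py
```

```text
row y -65.8 x 2.7 z 208.5 F row -6.5 x 0.7 z 4.6 [-2.   -0.44  0.03] 10.0833
```

>>> drive_tool(series=[0, 0, 0, 0.01, 0, 0.05, -1, 0, 0, 0, 0.02, 0, 0.1, -1, 0, 0, 0, 0.025, 0, 0.15, -1, 0, 0, 0, 0.025, 0, 0.2, -1, 0, 0, 0, 0.025, 0, 0.25, -1, 0, 0, 0, 0.025, 0, 0.3, -1, 0, 0, 0, 0.025, 0, 0.35, -1, 0, 0, 0, 0.025, 0, 0.4, -1, 0, 0, 0, 0.025, 0, 0.45, -1, 0, 0, 0, 0.025, 0, 0.5, -1])

```text
time: 10.92
ee_pos: [0.6184, 0.17, 0.1887]
eef_rot: [0.622, 0.783, -0.0, 0.0]
ft_force: [1.6, -5.6, 5.1]
width: 0.0113
grip_force: 50.0
```

```bash
python3 st.py
```

```text
row y -65.0 x 2.8 z 188.7 F row -5.8 x 0.3 z 5.1 [-1.68 -0.38  0.01] 10.9167
```

>>> drive_tool(series=[0, 0, 0, 0, 0, 0.05, -1, 0, 0, 0, 0, 0, 0.1, -1, 0, 0, 0, 0, 0, 0.15, -1, 0, 0, 0, 0, 0, 0.2, -1, 0, 0, 0, 0, 0, 0.25, -1, 0, 0, 0, 0, 0, 0.3, -1, 0, 0, 0, 0, 0, 0.35, -1, 0, 0, 0, 0, 0, 0.4, -1, 0, 0, 0, 0, 0, 0.45, -1, 0, 0, 0, 0, 0, 0.5, -1])

```text
time: 11.75
ee_pos: [0.6182, 0.1702, 0.1684]
eef_rot: [0.622, 0.783, -0.0, 0.0]
ft_force: [2.1, -6.4, 3.5]
width: 0.0114
grip_force: 50.0
```

```bash
python3 st.py
```

```text
row y -64.7 x 2.6 z 168.4 F row -6.7 x 0.6 z 3.5 [-1.78 -0.34 -0.01] 11.75
```

>>> drive_tool(series=[0, 0, 0, 0, 0, 0.05, -1, 0, 0, 0, 0, 0, 0.1, -1, 0, 0, 0, 0, 0, 0.15, -1, 0, 0, 0, 0, 0, 0.2, -1, 0, 0, 0, 0, 0, 0.25, -1, 0, 0, 0, 0, 0, 0.3, -1, 0, 0, 0, 0, 0, 0.35, -1, 0, 0, 0, 0, 0, 0.39, -1, 0, 0, 0, 0, 0, 0.42, -1, 0, 0, 0, 0, 0, 0.45, -1])

```text
time: 12.58
ee_pos: [0.6181, 0.1704, 0.1503]
eef_rot: [0.622, 0.783, -0.001, 0.0]
ft_force: [0.3, -5.8, 2.7]
width: 0.0117
grip_force: 50.0
```

```bash
python3 st.py
```

```text
row y -64.5 x 2.5 z 150.3 F row -5.7 x -1.0 z 2.7 [-1.63 -0.34 -0.01] 12.5833
```

>>> drive_tool(series=[0, 0, 0, 0, 0, 0.02, -1, 0, 0, 0, 0, 0, 0.04, -1, 0, 0, 0, 0, 0, 0.06, -1, 0, 0, 0, 0, 0, 0.08, -1, 0, 0, 0, 0, 0, 0.09, -1, 0, 0, 0, 0, 0, 0.1, -1, 0, 0, 0, 0, 0, 0.1, -1])

```text
time: 13.17
ee_pos: [0.6183, 0.1704, 0.1472]
eef_rot: [0.622, 0.783, -0.0, 0.0]
ft_force: [-0.9, -5.4, 9.5]
width: 0.0115
grip_force: 50.0
```

```bash
python3 st.py
```

```text
row y -64.5 x 2.7 z 147.2 F row -5.0 x -2.1 z 9.5 [-1.78  0.22 -0.  ] 13.1667
```

Floor contact is at the expected 147.2 mm. I'll press a little more and check that it is solid.

>>> drive_tool(series=[0, 0, 0, 0, 0, 0.01, -1, 0, 0, 0, 0, 0, 0.02, -1, 0, 0, 0, 0, 0, 0.03, -1, 0, 0, 0, 0, 0, 0.03, -1, 0, 0, 0, 0, 0, 0.03, -1])

```text
time: 13.58
ee_pos: [0.6187, 0.1704, 0.1471]
eef_rot: [0.622, 0.783, 0.0, 0.0]
ft_force: [-2.5, -7.3, 17.3]
width: 0.012
grip_force: 50.0
```

```bash
python3 - <<'E'
exec(open('st.py').read())
c=get_calibration("wrist");s=camera("scene")[:,:,::-1]
cv2.imwrite("pics/fin_s.png",s)
b=s[170:265,235:405];cv2.imwrite("pics/f1.png",cv2.resize(b,None,fx=4.5,fy=4.5,interpolation=cv2.INTER_CUBIC))
E
```

```text
row y -64.6 x 3.1 z 147.1 F row -6.5 x -4.0 z 17.3 [-1.96  1.02  0.04] 13.5833
```

>>> drive_tool(series=[0, 0, 0, 0, 0, -0.02, -1, 0, 0, 0, -0.008, -0.02, -0.03, -1, 0, 0, 0, -0.015, -0.04, -0.03, -1, 0, 0, 0, -0.015, -0.04, -0.03, -1, 0, 0, 0, -0.015, -0.04, -0.03, -1])

```text
time: 14.05
ee_pos: [0.6174, 0.1702, 0.1472]
eef_rot: [0.621, 0.783, 0.001, 0.001]
ft_force: [2.7, -4.3, 5.8]
width: 0.0118
grip_force: 50.0
```

```bash
python3 st.py
```

```text
row y -64.6 x 1.8 z 147.2 F row -4.8 x 1.7 z 5.8 [-1.26 -0.8  -0.  ] 14.05
```

>>> drive_tool(series=[0, 0, 0, -0.01, 0.015, 0, -1, 0, 0, 0, -0.02, 0.015, 0, -1, 0, 0, 0, -0.03, 0.015, 0, -1, 0, 0, 0, -0.03, 0.015, 0, -1, 0, 0, 0, -0.03, 0.015, 0, -1])

```text
time: 14.47
ee_pos: [0.6179, 0.1698, 0.1472]
eef_rot: [0.621, 0.784, 0.001, -0.0]
ft_force: [1.6, -2.8, 6.8]
width: 0.0116
grip_force: 50.0
```

```bash
python3 st.py
```

```text
row y -65.1 x 2.2 z 147.2 F row -3.1 x 0.9 z 6.8 [-0.8  -0.34 -0.04] 14.4667
```

>>> drive_tool(series=[0, 0, 0, -0.01, 0, 0, -1, 0, 0, 0, -0.02, 0, 0, -1, 0, 0, 0, -0.03, 0, 0, -1, 0, 0, 0, -0.03, 0, 0, -1, 0, 0, 0, -0.03, 0, 0, -1])

```text
time: 14.88
ee_pos: [0.618, 0.1694, 0.1471]
eef_rot: [0.621, 0.784, 0.001, -0.0]
ft_force: [0.9, -0.5, 6.4]
width: 0.0117
grip_force: 50.0
```

```bash
python3 - <<'E'
exec(open('st.py').read())
b=camera("scene")[170:265,235:405,::-1];cv2.imwrite("pics/f1.png",cv2.resize(b,None,fx=4.5,fy=4.5,interpolation=cv2.INTER_CUBIC))
E
```

```text
row y -65.4 x 2.2 z 147.1 F row -0.7 x 0.7 z 6.4 [-0.32 -0.19  0.01] 14.8833
```

>>> drive_tool(series=[0, 0, 0, 0, 0, 0, -0.5, 0, 0, 0, 0, 0, 0, -0.3, 0, 0, 0, 0, 0, 0, 0, 0, 0, 0, 0, 0, 0, 0, 0, 0, 0, 0, 0, 0, 0, 0, 0, 0, 0, 0, 0, 0, 0, 0, 0, 0, 0, 0, 0])

```text
time: 15.52
ee_pos: [0.6175, 0.1681, 0.1463]
eef_rot: [0.621, 0.784, -0.0, -0.0]
ft_force: [-0.4, -0.6, 0.2]
width: 0.0423
grip_force: 0.0
```

>>> drive_tool(series=[0, 0, 0, 0, 0, -0.2, 0, 0, 0, 0, 0, 0, -0.5, 0, 0, 0, 0, 0, 0, -1, 0, 0, 0, 0, 0, 0, -1.8, 0, 0, 0, 0, 0, 0, -2.7, 0, 0, 0, 0, 0, 0, -3.6, 0, 0, 0, 0, 0, 0, -4, 0, 0, 0, 0, 0, 0, -4, 0, 0, 0, 0, 0, 0, -4, 0])

```text
time: 16.27
ee_pos: [0.6182, 0.1679, 0.3084]
eef_rot: [0.621, 0.783, 0.001, 0.0]
ft_force: [-0.1, 0.3, -1.3]
width: 0.0439
grip_force: 0.0
```

```bash
python3 - <<'E'
exec(open('st.py').read())
s=camera("scene")[180:250,245:400,::-1];w=camera("wrist")[:,:,::-1][60:290,180:340]
s=cv2.resize(s,(560,253),interpolation=cv2.INTER_CUBIC);w=cv2.resize(w,(400,575))[:, 80:320];
o=np.zeros((575,800,3),np.uint8);o[:253,:560]=s;o[:,560:]=w
t=camera("top")[:,:,::-1];t=cv2.resize(t[155:225,115:260],(560,270),interpolation=cv2.INTER_CUBIC);o[290:560,:560]=t
cv2.imwrite("pics/f2.png",o)
E
```

```text
row y -67.0 x 2.0 z 308.4 F row 0.4 x -0.0 z -1.3 [-0.11  0.05 -0.01] 16.2667
```

View pics/f2.png

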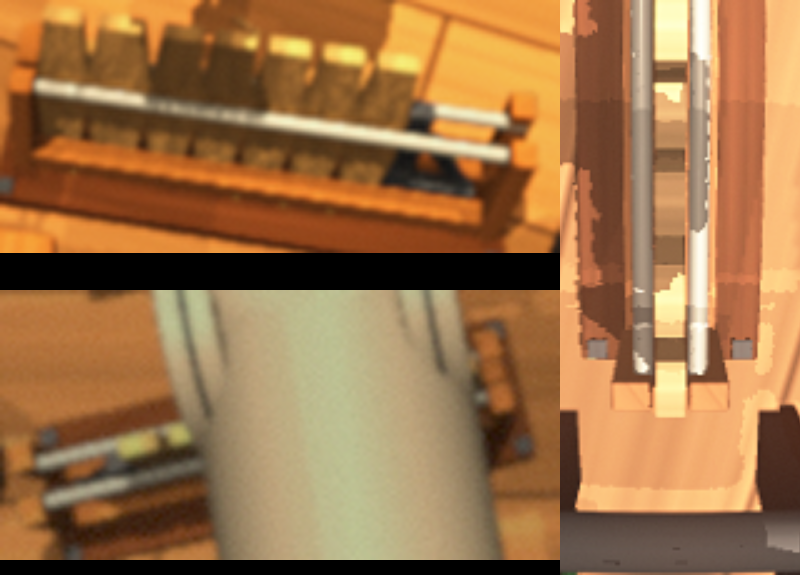

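The final view shows all seven staves upright and level, with the stop pushed back. In the scene panel the tops are at x 63, 118, 185, 240, 290, 344 and 397. I'll check the gaps on both sides of the new stave numerically.

```bash
python3 - <<'E'
from h import *
c=get_calibration("wrist");im=camera("wrist").astype(int)
O=np.array([.6012,.2327]);Y=np.array([-.2236,.9747])
u=int(180+(80+110)/2.5);col=im[:,u-2:u+3].sum((1,2))/5;print(u)
for v in range(60,232): 
    if abs(col[v+1]-col[v-1])>60: print(v,int(col[v-1]),int(col[v+1]),'%.1f'%(((onz(c,u,v,.162,True)[:2]-O)@Y)*1e3))
E
```

```text
256
83 680 459 30.5
84 652 317 29.5
85 459 335 28.6
87 335 242 26.7
88 309 243 25.7
92 276 660 21.9
93 282 703 20.9
97 699 634 17.1
100 634 534 14.2
107 561 500 7.5
108 547 451 6.5
119 424 293 -4.1
120 422 266 -5.1
128 307 431 -12.8
129 324 445 -13.8
142 486 581 -26.5
144 581 430 -28.4
145 513 432 -29.4
154 421 318 -38.3
165 321 422 -49.3
166 305 437 -50.3
171 433 551 -55.4
172 480 548 -56.4
175 545 605 -59.5
176 537 688 -60.6
177 605 689 -61.6
188 653 592 -73.0
194 578 471 -79.4
195 612 274 -80.5
196 471 280 -81.6
204 282 593 -90.2
205 269 622 -91.3
227 629 498 -116.2
228 590 501 -117.3
```

The first stave touches the new one, and the gap to the next is about 1 mm, within measuring error. The stave was pressed firmly home on the floor, so I'm handing in.

```bash
python3 -c "
from bench import r
print(r.close_job())"
```

```text
the job is handed in; nothing more can be done
None
```

The full-length stave is pushed home in place 2 of the row, seated at the expected floor height with readings up to 17 N. All seven staves stand upright and level, with about 1 mm of slack on its stop side. The job was handed in at about 16 s on the robot's clock, and no verdict came back.

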